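# Set out the test kit and bring up the blue-marked sample

## Task

Get the next sample ready: first lay the test card flat in the short compartment of the grey tray and the forceps flat in the long one, and let go of them. Then turn the carousel by its centre knob until the jar with the blue band and blue lid sticker stands right at the yellow pointer on the foot, and finish while still gripping the carousel, holding it still there. Leave the two dropper bottles where they are.

Things in the scene. Friction and masses are not known exactly. Their poses are not given: they have to be found in the camera images.
- test_card: white plastic test card lying flat, 21 wide (x) x 72 long (y) x 8 mm high (z), 12 g; origin at the centre of its underside. Pick it by its long edges. Which end points where does not matter.
- forceps: steel forceps lying flat and closed, 13 wide (x) x 133 long (y) x 10 mm high (z), 24 g; origin at the centre of the underside; rigid, grip across the width near the middle.
- tray: grey tray plate fixed to the desk, 150 (x) x 190 (y) mm, its floor 5 mm above the desk, with two separate walled compartments, both running along the tray's y. The compartment walls stand 6 mm above the floor and are 5 mm thick; the long walls are cut away in the middle so that fingers can reach in beside a part. Origin at the centre of its underside.
- card_slot (a point): centre of the floor of the short compartment, 35 mm from the tray's centre along its -x; inside 31 mm wide (tray x), 92 mm long (tray y); the middle 52 mm of its long walls is cut away. Axes as the tray's.
- forceps_slot (a point): centre of the floor of the long compartment, 35 mm from the tray's centre along its +x; inside 26 mm wide (tray x), 156 mm long (tray y); the middle 70 mm of its long walls is cut away. Axes as the tray's.
- carousel_base: dark steel foot of the carousel, fixed to the desk; origin on the turning axis at desk height; a tongue with a yellow diamond points along its -x, the carousel's front.
- pointer (a point): centre of the yellow diamond on the tongue, 134 mm in front of the turning axis, 10 mm above the desk.
- carousel: white turntable 240 mm across, top at 28 mm, with four white jars (tops at 115 mm) fixed a quarter turn apart, 77 mm from the axis, and a centre column with a black knob; origin on the axis at desk height, -x points at the blue-marked jar. Turns about the vertical either way from the start to the goal and 1.5 rad past it, light friction (about 0.06 N m), stays where left. Starts at least 0.8 rad off.
- knob (a point): centre of the black round knob on the turning axis, 170 mm above the desk; knob 44 mm across, from 145 to 190 mm high, round, so it can be gripped from above at any yaw; below it is an 18 mm column.
- blue_jar (a point): centre of the lid top of the marked jar (blue sticker on the lid, blue band round its body), 77 mm from the turning axis, 115 mm above the desk.
- dropper_bottle_0: small dropper bottle with white cap, 28 mm across, 68 mm high, bystander; origin at the centre of its underside.
- dropper_bottle_1: small dropper bottle with blue cap, 28 mm across, 68 mm high, bystander; origin at the centre of its underside.
There are look-alikes about, which are no part of the job. There is more than one size of the test_card; the job needs the smallest.

How it is judged (in metres and radians):
On the way, in this order (a step that is already met when the one before it is completed fails the run):
1. test card and forceps lie flat in their compartments, released (x of test_card in the frame of card_slot between -0.009 and 0.009 m and y of test_card in the frame of card_slot between -0.014 and 0.014 m and z of test_card in the frame of card_slot between -0.004 and 0.004 m and angle between each of test_card, forceps's own z axis and vertical below 0.1 rad and angle between the y axis of each of test_card, forceps and the y axis of tray, either way round below 0.2 rad and linear speed of each of test_card, forceps below 0.02 m/s and contact force between each of test_card, forceps and the fingers below 0.05 N and x of forceps in the frame of forceps_slot between -0.01 and 0.01 m and y of forceps in the frame of forceps_slot between -0.016 and 0.016 m and z of forceps in the frame of forceps_slot between -0.004 and 0.004 m), for 0.2 s.
2. the blue-marked jar stands at the pointer, the carousel gripped and still (y of blue_jar in the frame of carousel_base between -0.01 and 0.01 m and x of blue_jar in the frame of carousel_base below -0.05 m and contact force between the fingers and carousel above 1 N and angular speed of carousel below 0.06 rad/s), for 0.2 s.
At the end, for the whole second after the job is handed in: Card flat on the floor of the short compartment (centre within 9 mm across, 14 mm along), forceps in the long one (10 and 16 mm), within 0.2 rad of its length, let go; blue-marked jar within 10 mm sideways of the pointer line, at the pointer, carousel still and gripped by the fingers (over 1 N) (all of step 1 and all of step 2); the arm keeps its last pose, push and grip.
It fails at once if a dropper bottle is moved more than 30 mm (distance of any of dropper_bottle_0, dropper_bottle_1 from where it was at the start of the episode above 0.03 m).
It also fails if it takes over 64 s, if anything falls off the work surface, if the arm or the gripper's body presses on something with over 40 N, if the wrist force passes 120 N, or if a joint passes its speed limit or range.

## Robot

A 7-joint arm with a two-finger parallel gripper is mounted at the origin on a cart in front of the work surface, level with it; the furniture and walls round the work are solid. World frame = base frame: x ahead of the robot, y to its left, z up, the work surface at z = 0. Lengths are in mm, angles in rad, forces in N, time in s.
With the tool pointing down it reaches from about 425 to 875 mm from the base axis. Payload 8.4 kg.
Tool frame: the origin (TCP) lies between the finger pads; the fingertips stand 8 mm ahead of it and the grasp point (between the pads) lies 11 mm behind it; x points along the fingers, z is the direction in which the jaws open and shut, and the axes are right-handed (so a half turn about x gives the same grasp; the last joint's range is limited). The gripper opens to 87 mm and grips with 3 to 60 N. Pads are 19 mm wide; open, the fingers measure 117 mm over their backs; the gripper's body (75 mm by 190 mm) begins 51 mm behind the grasp point.
Start: joints at [-1.221, 0.333, 0.04, 1.465, -0.013, 1.343, -0.059], TCP at [282.022, 585.6, 230.546] pointing down, gripper open.
Joint ranges: [-2.58, 2.58], [-0.38, 2.09], [-1.3, 1.39], [0.25, 2.4], [-1.5, 4.64], [0.08, 2.09], [-2.65, 2.65]. Speed limits (rad/s): [2.22, 2.22, 2.79, 2.79, 3.14, 3.14, 3.14].

## Interface

Orientations are given as a rotation vector (axis times angle).
In Python, from cell import * gives the robot as it stands.
- The arm moves only by the tool servo_tool, never from a script. Its argument "commands" is a list that holds one entry, the list of rows, each a list of 7 numbers: the turn, a rotation vector about the tool's x, y, z in rad, then the shift along the tool's x, y, z in mm, then the opening in per cent of the stroke, from 0 (shut) to 100 (fully open). In form: [[[wx, wy, wz, dx, dy, dz, hand], ...]]. A call has 1 to 10 rows; each row is the pose to reach, as a shift and turn from the pose commanded when the call began, along the tool's axes at that moment; what a row does not reach only later rows make up. A row lasts 1/10 s, in which the tool goes at most 50 mm and 8.59 degrees, less where a joint would pass 70% of its speed; a pose out of reach is approached as far as the arm can. A call with a gripper value outside its range is refused whole. The fingers move at their own pace and stop on an object; "grip_force" is the grip in N (left out, the last holds). Time passes only in rows, so rows that repeat a pose let the fingers close. It gives the time, the measured TCP pose, the force and the opening at its end, in the units of the state.
- state(): the state, without advancing time (a new reading comes with each control period).
- capture(name): name is "scene" or "side" or "wrist"; returns the picture (384x512x3 uint8, red, green, blue); there is no depth.
- camera_model(name): a dict with "intrinsics" (3x3 intrinsics, pixels), "rvec" (rotation vector, rad) and "tvec" (3), from world to camera coordinates, as OpenCV has them. Camera axes: x right, y down, z forward; pixel columns grow to the right and rows downward; lengths in mm; the calibration is good to about 2 mm. The wrist camera is an equidistant fisheye: a pixel r from the principal point sees the ray r / f radians off the axis. A picture is of the moment at which its call begins: read the wrist's pose just before it. camera_model takes no time and is no camera call; for the wrist camera it gives the pose at the moment of the call.
- job_done(): hands the job in, once; it reports no verdict.
The state is a dict: "clock": time; "qpos": joint angles; "joint_velocities": joint speeds; "joint_torque": joint torques, N m; "eef_pos": TCP position; "tcp_rot": TCP orientation; "force": force on the tool from outside, world axes, zero at the start; "ft_torque": the same for the moment, N m; "grip_width": finger opening in mm.
Only numpy, scipy, OpenCV 4.12 (cv2) and the standard library are available. Lean on these libraries where they do the work, as an engineer would, in place of code of your own. Each camera call takes 0.05 s, during which the arm holds its last target. There are 200 camera calls.

## Working session

There is one attempt and no reset: what is moved stays moved. The work goes in short steps, Python scripts to look and compute and a tool call to move; the robot and the scene stay as the last step left them, time stands still between calls to the robot, and variables do not carry over. Pictures are saved under pics/ and viewed, about 8 in all and at most 12, crops included, and the job is handed in when it is done.

Besides the shell and the picture viewer there is one more tool, called after ">>>" as name(argument=value, ...) on one line, values as JSON. servo_tool: Moves the arm, as the interface text tells. Its arguments: {"type":"object","properties":{"commands":{"type":"array","items":{"type":"array","items":{"type":"array","items":{"type":"number"}}}},"grip_force":{"type":"number"}},"required":["commands"]}

```bash
mkdir -p pics; ls
cat > h.py <<'E'
from cell import *
import numpy as np, cv2
from scipy.spatial.transform import Rotation as R
def save(name,fn):
    s=state(); m=camera_model(name); im=capture(name); cv2.imwrite('pics/'+fn+'.png',im[:,:,::-1]); np.savez('pics/'+fn+'.npz',K=m['intrinsics'],r=m['rvec'],t=m['tvec']); return im
def world(fn,name,pts,z):
    m=np.load('pics/'+fn+'.npz'); K=m['K']; Rm=R.from_rotvec(np.ravel(m['r'])).as_matrix(); t=np.ravel(m['t']); c=-Rm.T@t
    out=[]
    z=np.broadcast_to(z,len(pts))
    for (u,v),zz in zip(pts,z):
        x=(u-K[0][2])/K[0][0]; y=(v-K[1][2])/K[1][1]
        if name=='wrist':
            r=np.hypot(x,y); s=np.sin(r)/r if r>1e-9 else 1; d=np.array([x*s,y*s,np.cos(r)])
        else: d=np.array([x,y,1.])
        d=Rm.T@d; out.append(c+d*(zz-c[2])/d[2])
    return np.array(out)
def st():
    s=state(); print('t',s['clock'],'p',np.round(s['eef_pos'],1),'R',np.round(R.from_rotvec(s['tcp_rot']).as_matrix(),3).tolist(),'F',np.round(s['force'],1),'g',s['grip_width']); return s
def delta(p):
    s=state(); return np.round(R.from_rotvec(s['tcp_rot']).as_matrix().T@(np.array(p)-s['eef_pos']),1)
E
python3 - <<'E'
from h import *
st()
a=save('scene','s0');b=save('side','d0');c=save('wrist','w0')
cv2.imwrite('pics/all.png',np.vstack([np.hstack([a,b])])[:,:,::-1][:, :])
im=cv2.imread('pics/all.png'); cv2.imwrite('pics/all.png',cv2.resize(im,(800,300)))
print(camera_model('scene'),camera_model('side'))
E
```

```text
pics
t 0.0 p [281.8 585.2 229.6] R [[-0.001, -0.901, 0.434], [-0.002, 0.434, 0.901], [-1.0, -0.0, -0.002]] F [ 0.5 -0.  -0.8] g 86.83728210916384
{'intrinsics': array([[379.13072736,   0.        , 246.98354823],
       [  0.        , 379.13072736, 195.81475397],
       [  0.        ,   0.        ,   1.        ]]), 'rvec': array([ 2.03120628, -0.58654704,  0.34871677]), 'tvec': array([-499.53320096,  248.72036692,  993.9089164 ])} {'intrinsics': array([[389.5320973 ,   0.        , 251.70119883],
       [  0.        , 389.5320973 , 190.180154  ],
       [  0.        ,   0.        ,   1.        ]]), 'rvec': array([ 2.02539007, -0.58031638,  0.30446251]), 'tvec': array([-497.37662249,  259.92234961,  851.65245211])}
```

View pics/s0.png

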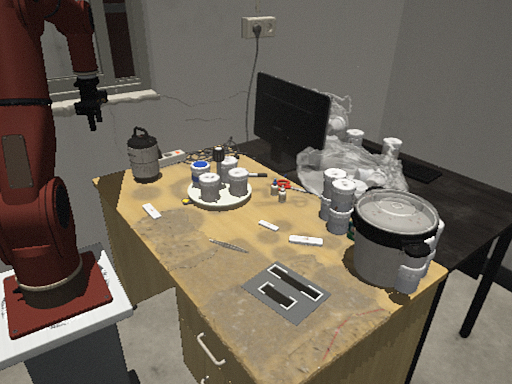

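View pics/d0.png

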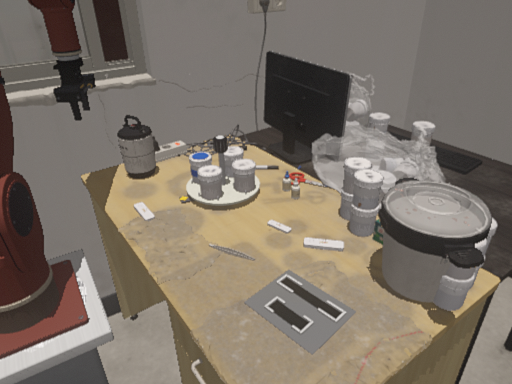

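The cards in the side picture are at (144,211), (279,227) and (323,244). The forceps are at (231,252), the tray at (300,308), the pointer at (184,199) and the blue jar at (201,160). I'll enlarge to choose the card.

Run:
```python
from h import *
im=cv2.imread('pics/d0.png')[190:350,125:365]
cv2.imwrite('pics/c1.png',cv2.resize(im,None,fx=3.3,fy=3.3,interpolation=cv2.INTER_CUBIC))
```

```text
(no output)
```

View pics/c1.png

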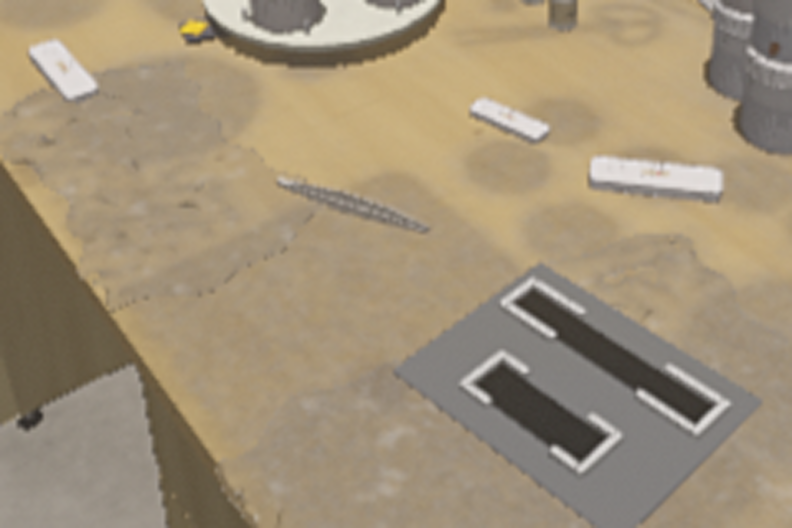

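The enlarged crop shows three cards: left with ends (42,46)-(80,93), middle (475,105)-(545,133), right (592,172)-(720,180). The forceps run (280,181)-(427,230), and the tray corners are (540,265), (760,403), (395,372).

Run:
```python
from h import *
def f(l): return [(125+(x+.5)/3.3-.5,190+(y+.5)/3.3-.5) for x,y in l]
def show(n,l,z): 
    w=world('d0','side',f(l),z); print(n,np.round(w[:,:2],0).tolist()); return w
for n,l in dict(A=[(46,43),(81,92),(32,50),(68,97),(59,40),(97,90)],B=[(480,100),(548,128),(471,112),(541,136)],C=[(592,158),(720,168),(590,182),(722,193)]).items():
    w=show(n,l,8)
    print(np.linalg.norm(w[1]-w[0]))
w=show('forc',[(280,181),(427,230)],6);print(np.linalg.norm(w[1]-w[0]),w.mean(0))
w=show('tray',[(540,265),(760,403),(395,372)],5);print(np.linalg.norm(w[1]-w[0]),np.linalg.norm(w[2]-w[0]),(w[1]+w[2])/2)
w=show('cardslot TL,T,BR',[(502,352),(463,384),(620,434),(580,470)],11);print(w.mean(0))
w=show('fslot',[(527,280),(503,301),(727,403),(690,431)],11);print(w.mean(0))
show('pointer',[(194,30)],10)
print('jar blue, knob',world('d0','side',[(201,156),(221,137),(285,190),(296,197)],[115,190,0,0]))
print(np.round(state()['qpos'],2))
```

```text
A [[344.0, 287.0], [345.0, 188.0], [329.0, 282.0], [333.0, 186.0], [356.0, 286.0], [358.0, 183.0]]
99.4911143954046
B [[634.0, -16.0], [658.0, -82.0], [617.0, -27.0], [647.0, -88.0]]
70.14344490530844
C [[664.0, -135.0], [741.0, -200.0], [643.0, -159.0], [720.0, -225.0]]
101.1918560316339
forc [[439.0, -22.0], [506.0, -136.0]]
132.8865736302815 [472.40972019 -79.07689665   6.        ]
tray [[555.0, -213.0], [597.0, -394.0], [414.0, -246.0]]
185.30070029676028 145.2003847678859 [ 505.26937817 -319.95725795    5.        ]
cardslot TL,T,BR [[480.0, -274.0], [443.0, -284.0], [502.0, -370.0], [465.0, -378.0]]
[ 472.60719311 -326.52267151   11.        ]
fslot [[534.0, -226.0], [508.0, -235.0], [575.0, -386.0], [540.0, -391.0]]
[ 539.22330371 -309.56258621   11.        ]
pointer [[470.0, 229.0]]
jar blue, knob [[562.27165156 276.38723887 115.        ]
 [608.12428802 215.47986521 190.        ]
 [777.11738216 111.88423943   0.        ]
 [780.27199451  56.30825201   0.        ]]
[-1.22  0.33  0.04  1.47 -0.01  1.34 -0.06]
```

Card B is 70 mm long against about 100 for the other two, so it is the one to take. It is centred near (640,-53). Moving above it now.

```bash
cat >> h.py <<'E'
def plan(x,y,z,jaw=None):
    "jaw: jaw direction in world deg; prints tool-frame turn and shift"
    s=state(); Rm=R.from_rotvec(s['tcp_rot'])
    cur=np.degrees(np.arctan2(Rm.as_matrix()[1,2],Rm.as_matrix()[0,2]))
    if jaw is None: jaw=cur
    a=np.radians(jaw); zz=np.array([np.cos(a),np.sin(a),0]); xx=np.array([0,0,-1.]); G=R.from_matrix(np.stack([xx,np.cross(zz,xx),zz],1))
    print('cur jaw',round(cur,1),'turn',np.round((Rm.inv()*G).as_rotvec(),3),'shift',np.round(Rm.inv().apply(np.array([x,y,z])-s['eef_pos']),1),'q7',s['qpos'][6])
E
python3 -c "
from h import *
plan(640,-53,130,23)"
```

```text
cur jaw 64.3 turn [ 0.721 -0.001  0.001] shift [ 100.4 -599.6 -419.6] q7 -0.0584796667321065
```

>>> servo_tool(commands=[[[0.72,0,0,0,-600,-420,100],[0.72,0,0,0,-600,-420,100],[0.72,0,0,0,-600,-420,100],[0.72,0,0,0,-600,-420,100],[0.72,0,0,0,-600,-420,100],[0.72,0,0,0,-600,-420,100],[0.72,0,0,0,-600,-420,100],[0.72,0,0,0,-600,-420,100],[0.72,0,0,0,-600,-420,100],[0.72,0,0,0,-600,-420,100]]])

```text
clock: 1.15
eef_pos: [527.2, 147.6, 230.6]
tcp_rot: [-0.315, 1.547, 0.316]
force: [1.8, 0.1, -0.5]
grip_width: 87.3
```

```bash
python3 -c "
from h import *
plan(640,-53,130,23);st()"
```

```text
cur jaw 23.0 turn [ 0.001  0.    -0.   ] shift [ 100.6 -228.8   25.3] q7 0.100267146865956
t 1.15 p [527.2 147.6 230.6] R [[0.0, -0.391, 0.92], [0.0, 0.92, 0.391], [-1.0, 0.0, 0.0]] F [ 1.8  0.1 -0.5] g 87.2895291808716
```

>>> servo_tool(commands=[[[0,0,0,30,-229,25,100],[0,0,0,60,-229,25,100],[0,0,0,80,-229,25,100],[0,0,0,100,-229,25,100],[0,0,0,100,-229,25,100],[0,0,0,100,-229,25,100],[0,0,0,100,-229,25,100],[0,0,0,100,-229,25,100]]])

```text
clock: 1.95
eef_pos: [639.3, -50.3, 130.9]
tcp_rot: [-0.316, 1.547, 0.317]
force: [-0.4, 0.9, -0.6]
grip_width: 87.1
```

```bash
python3 -c "
from h import *
st();save('wrist','w1')"
```

```text
t 1.95 p [639.3 -50.3 130.9] R [[0.0, -0.392, 0.92], [0.001, 0.92, 0.392], [-1.0, 0.001, 0.0]] F [-0.4  0.9 -0.6] g 87.09583516047552
```

View pics/w1.png

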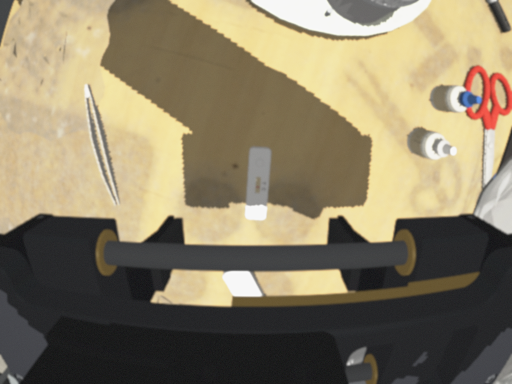

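The wrist picture shows card B between the fingers, with top edge (248–270,148) and bottom edge (246–267,219). The forceps are also visible, from (87,86) to (117,202).

Run:
```python
from h import *
w=world('w1','wrist',[(259,148),(256.5,219.5),(248,184),(269.5,184)],8)
d=w[0]-w[1]; print(w.round(0),'len',np.linalg.norm(d),'c',w[:2].mean(0),w[2:].mean(0),'len angle',np.degrees(np.arctan2(d[1],d[0])))
f=world('w1','wrist',[(87,86),(117,202)],5);d=f[0]-f[1];print(f.round(0),np.linalg.norm(d),f.mean(0),np.degrees(np.arctan2(d[1],d[0])))
c=w[:2].mean(0); a=np.degrees(np.arctan2(*(w[0]-w[1])[[1,0]]))-90
plan(c[0],c[1],40,a)
```

```text
[[628. -18.   8.]
 [654. -84.   8.]
 [632. -54.   8.]
 [651. -46.   8.]] len 71.45149493123054 c [641.32334422 -50.82797421   8.        ] [641.90005612 -49.65093601   8.        ] len angle 111.24473800425952
[[ 438.  -23.    5.]
 [ 511. -128.    5.]] 127.69233500774303 [474.17847232 -75.2324287    5.        ] 125.02479502321557
cur jaw 23.1 turn [ 0.033  0.001 -0.001] shift [91.4 -1.8  1.1] q7 0.5967724332603098
```

>>> servo_tool(commands=[[[0.033,0,0,50,-1,1.5,100],[0.033,0,0,90,-1,1.5,100],[0.033,0,0,110,-1,1.5,100],[0.033,0,0,117,-1,1.5,100],[0.033,0,0,121,-1,1.5,100],[0.033,0,0,121,-1,1.5,100],[0.033,0,0,121,-1,1.5,0],[0.033,0,0,121,-1,1.5,0],[0.033,0,0,121,-1,1.5,0],[0.033,0,0,121,-1,1.5,0]]], grip_force=15)

```text
clock: 3.0
eef_pos: [641.3, -51.8, 10.0]
tcp_rot: [-0.289, 1.551, 0.289]
force: [-0.2, -0.0, -0.7]
grip_width: 63.0
```

>>> servo_tool(commands=[[[0,0,0,0,0,0,0],[0,0,0,0,0,0,0],[0,0,0,-5,0,0,0],[0,0,0,-30,0,0,0],[0,0,0,-60,0,0,0],[0,0,0,-60,0,0,0]]])

```text
clock: 3.6
eef_pos: [643.6, -52.4, 74.0]
tcp_rot: [-0.29, 1.545, 0.288]
force: [0.8, -1.0, 0.4]
grip_width: 15.0
```

```bash
python3 -c "
from h import *
st();plan(472.5,-324.5,110,13.5);plan(472.5,-324.5,110,14)"
```

```text
t 3.6 p [643.6 -52.4  74. ] R [[0.006, -0.36, 0.933], [0.0, 0.933, 0.36], [-1.0, -0.002, 0.006]] F [ 0.8 -1.   0.4] g 14.953356138097224
cur jaw 21.1 turn [0.133 0.006 0.002] shift [ -37.1 -192.3 -257.5] q7 0.5955946420085624
cur jaw 21.1 turn [0.124 0.006 0.002] shift [ -37.1 -192.3 -257.5] q7 0.5955946420085624
```

The fingers close at about 80 mm/s and were still open when I lifted, so nothing was gripped and the card was not touched. I'll open, go back down and allow more time to close.

>>> servo_tool(commands=[[[0,0,0,0,0,0,50],[0,0,0,0,0,0,50],[0,0,0,0,0,0,50],[0,0,0,0,0,0,50],[0,0,0,20,0,0,50],[0,0,0,45,0,0,50],[0,0,0,56,0,0,50],[0,0,0,60,0,0,50],[0,0,0,60,0,0,50],[0,0,0,60,0,0,0]]])

```text
clock: 4.6
eef_pos: [641.5, -51.9, 10.2]
tcp_rot: [-0.29, 1.551, 0.289]
force: [0.9, 0.7, 0.3]
grip_width: 40.6
```

>>> servo_tool(commands=[[[0,0,0,0,0,0,0],[0,0,0,0,0,0,0],[0,0,0,0,0,0,0],[0,0,0,0,0,0,0],[0,0,0,0,0,0,0],[0,0,0,0,0,0,0]]])

```text
clock: 5.2
eef_pos: [641.2, -51.8, 9.8]
tcp_rot: [-0.29, 1.551, 0.289]
force: [-0.8, 0.2, 3.3]
grip_width: 20.6
```

>>> servo_tool(commands=[[[0,0,0,-5,0,0,0],[0,0,0,-30,0,0,0],[0,0,0,-60,0,0,0],[0,0,0,-80,0,0,0],[0,0,0,-80,0,0,0]]])

```text
clock: 5.7
eef_pos: [642.8, -52.1, 92.9]
tcp_rot: [-0.29, 1.547, 0.289]
force: [-0.0, 0.2, 0.2]
grip_width: 20.8
```

```bash
python3 -c "
from h import *
st();plan(472,-328.5,90,13.5)"
```

```text
t 5.7 p [642.8 -52.1  92.9] R [[0.005, -0.36, 0.933], [0.0, 0.933, 0.36], [-1.0, -0.002, 0.005]] F [-0.   0.2  0.2] g 20.81615553680998
cur jaw 21.1 turn [0.133 0.005 0.001] shift [   2.  -196.3 -259. ] q7 0.5868714192092382
```

>>> servo_tool(commands=[[[0.133,0,0,0,-196,-259,0],[0.133,0,0,0,-196,-259,0],[0.133,0,0,0,-196,-259,0],[0.133,0,0,0,-196,-259,0],[0.133,0,0,0,-196,-259,0],[0.133,0,0,0,-196,-259,0],[0.133,0,0,0,-196,-259,0],[0.133,0,0,0,-196,-259,0],[0.133,0,0,0,-196,-259,0],[0.133,0,0,0,-196,-259,0]]])

```text
clock: 6.7
eef_pos: [470.9, -326.5, 89.1]
tcp_rot: [-0.186, 1.563, 0.187]
force: [0.5, 0.3, -0.7]
grip_width: 20.2
```

```bash
python3 -c "
from h import *
st();save('wrist','w2');plan(472,-328.5,90,13.5)"
```

```text
t 6.7 p [ 470.9 -326.5   89.1] R [[-0.0, -0.236, 0.972], [0.001, 0.972, 0.236], [-1.0, 0.001, -0.0]] F [ 0.5  0.3 -0.7] g 20.24807029610482
cur jaw 13.7 turn [ 0.003 -0.    -0.001] shift [-0.9 -2.2  0.5] q7 0.9877104919778479
```

View pics/w2.png

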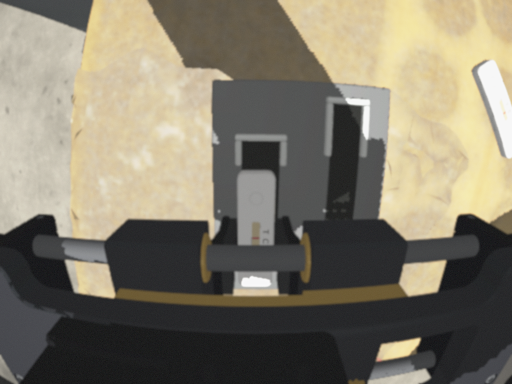

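The wrist picture shows the tray's far corners at (213,81) and (390,88). The card wall end spans (236–286,135) and the forceps wall end (327–370,98). The card hangs straight between the fingers.

Run:
```python
from h import *
g=world('w2','wrist',[(213,81),(390,88)],5); d=g[1]-g[0]; ang=np.arctan2(d[1],d[0]); print(g.round(1),np.linalg.norm(d),np.degrees(ang))
w=world('w2','wrist',[(236,135),(286,135),(327,98),(370,99)],11); print(w.round(1))
for i in (0,2): d=w[i+1]-w[i]; print(np.linalg.norm(d),np.degrees(np.arctan2(d[1],d[0])))
a=np.radians(13.5); ex=np.array([np.cos(a),np.sin(a),0]); ey=np.array([-ex[1],ex[0],0])
print('tray c from edge',(g.mean(0)-95*ey).round(1),'card',(g.mean(0)-95*ey-35*ex).round(1),'f',(g.mean(0)-95*ey+35*ex).round(1))
print('card from wall',(w[:2].mean(0)-51*ey).round(1),'f from wall',(w[2:].mean(0)-83*ey).round(1))
print('card in grip near end', world('w2','wrist',[(238,172),(276,172)],80).round(1))
```

```text
[[ 415.6 -243.3    5. ]
 [ 558.8 -209.     5. ]] 147.3032042164298 13.463348884634364
[[ 443.7 -281.1   11. ]
 [ 481.7 -271.8   11. ]
 [ 505.9 -234.9   11. ]
 [ 541.1 -224.9   11. ]]
39.096120045322856 13.742572069069286
36.558503035636775 15.875475943348283
tray c from edge [ 509.4 -318.5    5. ] card [ 475.3 -326.7    5. ] f [ 543.4 -310.3    5. ]
card from wall [ 474.6 -326.    11. ] f from wall [ 542.9 -310.6   11. ]
card in grip near end [[ 452.5 -294.3   80. ]
 [ 473.2 -289.2   80. ]]
```

>>> servo_tool(commands=[[[0,0,0,30,0,3.2,0],[0,0,0,55,0,3.2,0],[0,0,0,67,0,3.2,0],[0,0,0,71,0,3.2,0],[0,0,0,73.5,0,3.2,0],[0,0,0,73.5,0,3.2,0],[0,0,0,73.5,0,3.2,0],[0,0,0,73.5,0,3.2,45],[0,0,0,73.5,0,3.2,45],[0,0,0,73.5,0,3.2,45]]])

```text
clock: 7.75
eef_pos: [473.4, -327.3, 16.3]
tcp_rot: [-0.185, 1.562, 0.185]
force: [-0.3, -0.8, 0.7]
grip_width: 35.5
```

>>> servo_tool(commands=[[[0,0,0,0,0,0,45],[0,0,0,-10,0,0,45],[0,0,0,-50,0,0,45],[0,0,0,-95,0,0,45],[0,0,0,-95,0,0,45],[0,0,0,-95,0,0,45]]])

```text
clock: 8.35
eef_pos: [474.0, -327.6, 112.8]
tcp_rot: [-0.186, 1.56, 0.184]
force: [0.4, 0.6, -0.1]
grip_width: 39.2
```

```bash
python3 -c "
from h import *
st();save('wrist','w3');plan(473,-77,110,35)"
```

```text
t 8.35 p [ 474.  -327.6  112.8] R [[0.003, -0.234, 0.972], [-0.001, 0.972, 0.234], [-1.0, -0.001, 0.003]] F [ 0.4  0.6 -0.1] g 39.206740471385956
cur jaw 13.5 turn [-0.375  0.001  0.   ] shift [  1.5 243.2  58.2] q7 0.9708463784130978
```

>>> servo_tool(commands=[[[-0.36,0,0,0,243,58,60],[-0.36,0,0,0,243,58,60],[-0.36,0,0,0,243,58,60],[-0.36,0,0,0,243,58,60],[-0.36,0,0,0,243,58,60],[-0.36,0,0,0,243,58,60],[-0.36,0,0,0,243,58,60],[-0.36,0,0,0,243,58,60],[-0.36,0,0,0,243,58,60],[-0.36,0,0,0,243,58,60]]])

```text
clock: 9.4
eef_pos: [472.6, -78.6, 110.9]
tcp_rot: [-0.465, 1.521, 0.465]
force: [-0.6, 0.3, -0.8]
grip_width: 52.2
```

Run:
```python
from h import *
st();w=save('wrist','w4');a=cv2.imread('pics/w3.png')
cv2.imwrite('pics/c4.png',np.hstack([cv2.resize(a[60:310,150:410],(416,400)),cv2.resize(w[60:310,140:380,::-1],(384,400))]))
```

```text
t 9.4 p [472.6 -78.6 110.9] R [[-0.001, -0.559, 0.829], [-0.0, 0.829, 0.559], [-1.0, -0.0, -0.001]] F [-0.6  0.3 -0.8] g 52.23682141659004
```

View pics/c4.png

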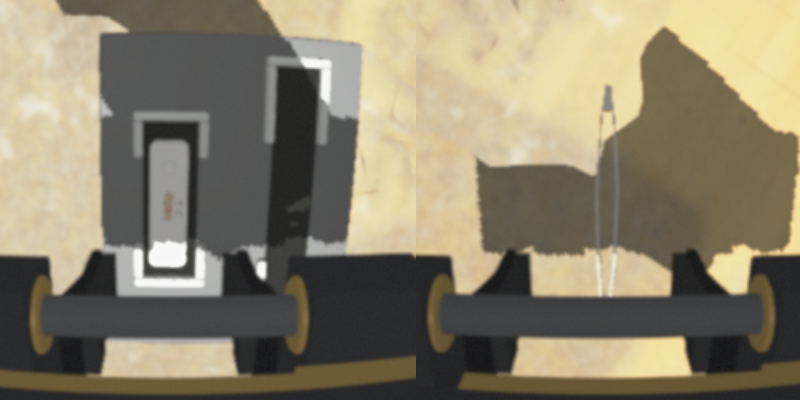

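The left half shows the card flat in its slot with a gap on all sides. The right half shows the forceps: tip at (608,85), widest around (607.5,195), lower end around (605,297), partly hidden.

Run:
```python
from h import *
p=[(140+(x-416)/1.6,60+y/1.6) for x,y in [(608,86),(597,195),(618,195),(605.5,292)]]
w=world('w4','wrist',p,[4,6,6,4]);print(w.round(1))
d=w[0]-w[3]; a=np.degrees(np.arctan2(d[1],d[0])); print(np.linalg.norm(d),a); u=d/np.linalg.norm(d); c=w[0]-66.5*u; print(c)
s=st(); plan(c[0],c[1],10,a-90)
```

```text
[[ 437.8  -21.5    4. ]
 [ 466.7  -75.1    6. ]
 [ 476.5  -68.5    6. ]
 [ 504.9 -122.9    4. ]]
121.5756285475696 123.50577571213728
[474.51040819 -76.93763839   4.        ]
t 9.45 p [472.7 -78.4 110.9] R [[-0.0, -0.56, 0.829], [-0.0, 0.829, 0.56], [-1.0, -0.0, -0.0]] F [ 0.4  0.2 -0.3] g 52.520432679397615
cur jaw 34.0 turn [ 0.009 -0.     0.   ] shift [100.9   0.2   2.4] q7 0.717001183306637
```

>>> servo_tool(commands=[[[0,0,0,40,0,1.5,40],[0,0,0,75,0,1.5,40],[0,0,0,92,0,1.5,40],[0,0,0,98,0,1.5,40],[0,0,0,101,0,1.5,40],[0,0,0,101,0,1.5,0],[0,0,0,101,0,1.5,0],[0,0,0,101,0,1.5,0],[0,0,0,101,0,1.5,0],[0,0,0,101,0,1.5,0]]], grip_force=20)

```text
clock: 10.45
eef_pos: [474.6, -76.5, 10.7]
tcp_rot: [-0.467, 1.519, 0.467]
force: [-1.4, 0.2, 7.3]
grip_width: 11.6
```

>>> servo_tool(commands=[[[0,0,0,0,0,0,0],[0,0,0,0,0,0,0],[0,0,0,0,0,0,0]]])

```text
clock: 10.75
eef_pos: [474.6, -76.5, 10.7]
tcp_rot: [-0.467, 1.519, 0.467]
force: [-1.7, 0.5, 7.4]
grip_width: 11.7
```

>>> servo_tool(commands=[[[0,0,0,-5,0,0,0],[0,0,0,-30,0,0,0],[0,0,0,-60,0,0,0],[0,0,0,-80,0,0,0],[0,0,0,-80,0,0,0]]])

```text
clock: 11.25
eef_pos: [475.9, -76.7, 92.9]
tcp_rot: [-0.467, 1.515, 0.466]
force: [-0.1, 0.5, -0.2]
grip_width: 11.9
```

```bash
python3 -c "
from h import *
st();plan(542,-310.5,90,13.8)"
```

```text
t 11.25 p [475.9 -76.7  92.9] R [[0.005, -0.561, 0.828], [0.001, 0.828, 0.561], [-1.0, -0.002, 0.004]] F [-0.1  0.5 -0.2] g 11.923185922680375
cur jaw 34.1 turn [0.355 0.005 0.001] shift [   3.  -230.6  -76.5] q7 0.7341156692581704
```

>>> servo_tool(commands=[[[0.355,0,0,0,-231,-77,0],[0.355,0,0,0,-231,-77,0],[0.355,0,0,0,-231,-77,0],[0.355,0,0,0,-231,-77,0],[0.355,0,0,0,-231,-77,0],[0.355,0,0,0,-231,-77,0],[0.355,0,0,0,-231,-77,0],[0.355,0,0,0,-231,-77,0],[0.355,0,0,0,-231,-77,0]]])

```text
clock: 12.15
eef_pos: [540.2, -309.1, 89.8]
tcp_rot: [-0.19, 1.562, 0.192]
force: [0.2, 0.3, -0.3]
grip_width: 11.8
```

Run:
```python
from h import *
st();w=save('wrist','w5');plan(542,-310.5,90,13.6)
cv2.imwrite('pics/c5.png',cv2.resize(w[60:300,110:430,::-1],(800,600),interpolation=cv2.INTER_CUBIC))
```

```text
t 12.15 p [ 540.2 -309.1   89.8] R [[-0.0, -0.241, 0.971], [0.001, 0.971, 0.241], [-1.0, 0.001, 0.0]] F [ 0.2  0.3 -0.3] g 11.828507513936664
cur jaw 13.9 turn [ 0.006  0.    -0.001] shift [ 0.  -1.6  1.4] q7 0.9335108649123054
```

View pics/c5.png

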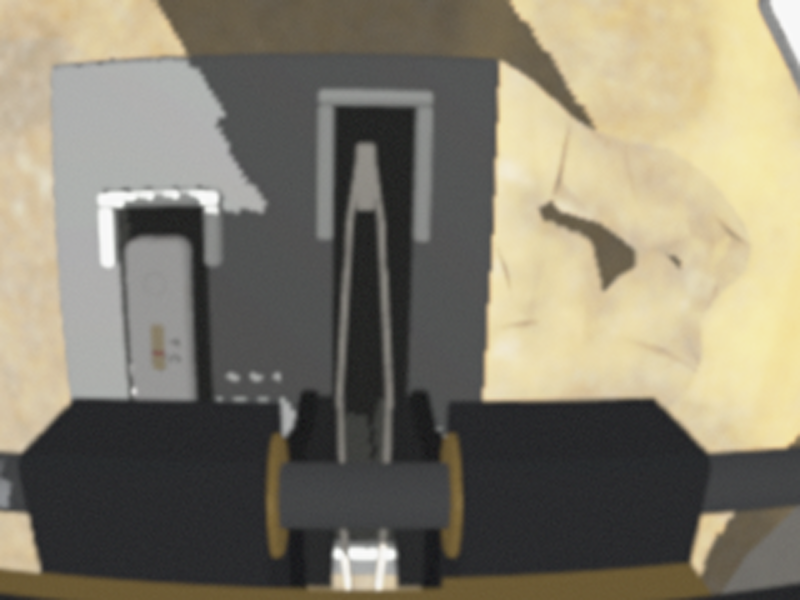

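The forceps hang straight in the fingers, tip at (366,143). The forceps slot's far wall has outer corners (318,91) and (433,93). The card is still in its slot.

Run:
```python
from h import *
p=[(110+x/2.5-.3,60+y/2.5-.3) for x,y in [(318,91),(433,93),(366,143)]]
w=world('w5','wrist',p,[11,11,84]);print(w.round(1))
a=np.radians(13.6); ex=np.array([np.cos(a),np.sin(a),0]); ey=np.array([-ex[1],ex[0],0])
sl=w[:2].mean(0)-83*ey; fc=w[2]-66.5*ey; print('slot',sl,'forceps',fc)
s=state(); print(R.from_rotvec(s['tcp_rot']).inv().apply(np.array([*(sl-fc)[:2],20.7-5+0.5-s['eef_pos'][2]-0])))
```

```text
[[ 506.3 -234.    11. ]
 [ 541.  -226.    11. ]
 [ 524.1 -244.6   84. ]]
slot [ 543.17742876 -310.67626903   11.        ] forceps [ 539.69408344 -309.27402397   84.        ]
[73.80934315 -2.26045009  3.01732717]
```

>>> servo_tool(commands=[[[0,0,0,30,-2,2.8,0],[0,0,0,55,-2,2.8,0],[0,0,0,67,-2,2.8,0],[0,0,0,71,-2,2.8,0],[0,0,0,73.5,-2,2.8,0],[0,0,0,73.5,-2,2.8,0],[0,0,0,73.5,-2,2.8,0],[0,0,0,73.5,-2,2.8,35],[0,0,0,73.5,-2,2.8,35],[0,0,0,73.5,-2,2.8,35]]])

```text
clock: 13.2
eef_pos: [543.3, -312.3, 16.9]
tcp_rot: [-0.189, 1.562, 0.189]
force: [0.6, 0.4, -0.5]
grip_width: 26.6
```

>>> servo_tool(commands=[[[0,0,0,0,0,0,35],[0,0,0,-10,0,0,35],[0,0,0,-50,0,0,35],[0,0,0,-90,0,0,35],[0,0,0,-90,0,0,35]]])

```text
clock: 13.7
eef_pos: [545.8, -314.5, 112.9]
tcp_rot: [-0.192, 1.555, 0.185]
force: [-0.1, -1.1, 0.1]
grip_width: 30.5
```

Run:
```python
from h import *
st();w=save('wrist','w6');d=save('side','d6')
cv2.imwrite('pics/c6.png',np.hstack([cv2.resize(w[60:300,110:430,::-1],(480,360)),cv2.resize(d[270:360,240:360,::-1],(320,360)[:1]+(240,)) if 0 else cv2.resize(d[120:216,165:250,::-1],(319,360),interpolation=cv2.INTER_CUBIC)]))
```

```text
t 13.7 p [ 545.8 -314.5  112.9] R [[0.008, -0.238, 0.971], [-0.003, 0.971, 0.238], [-1.0, -0.005, 0.007]] F [-0.1 -1.1  0.1] g 30.53600861097786
```

View pics/c6.png

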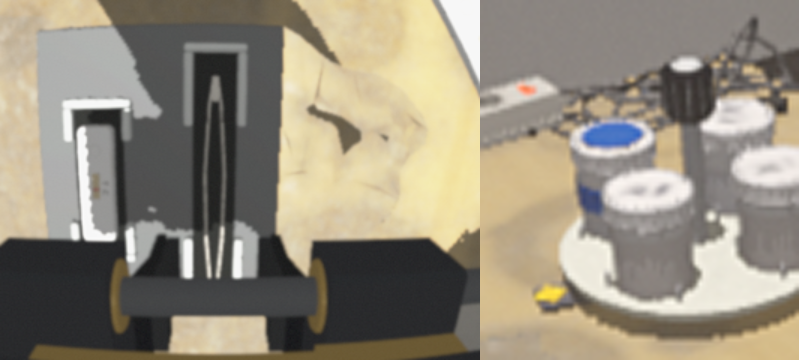

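The forceps lie in the long slot and the card is still in the short one. On the right: knob top (687,65), blue lid (612,136), other lids (648,188), (735,117), (775,163), pointer (548,295).

Run:
```python
from h import *
f=lambda x,y:(165+(x-480)/3.753,120+y/3.75)
k=world('d6','side',[f(687,65)],190)[0]; l=world('d6','side',[f(*q) for q in [(612,136),(648,188),(735,117),(775,163)]],115); p=world('d6','side',[f(548,295)],10)[0]
c=l.mean(0); print('knob',k.round(1),'lid mean',c.round(1),'pointer',p.round(1),'lids',l.round(0).tolist())
for ax in (k,c):
    v=p-ax; b=l[0]-ax; print(np.hypot(*v[:2]),np.degrees(np.arctan2(v[1],v[0])),np.hypot(*b[:2]),np.degrees(np.arctan2(b[1],b[0])))
plan(*((k+c)[:2]/2),260,65)
```

```text
knob [604.8 214.6 190. ] lid mean [603.7 212.6 115. ] pointer [468.9 229.6  10. ] lids [[559.0, 276.0, 115.0], [542.0, 170.0, 115.0], [665.0, 252.0, 115.0], [648.0, 153.0, 115.0]]
136.65263502864892 173.69815937052707 76.51623701929046 126.54872232738958
135.8254689399771 172.8328886783379 77.47305487285608 125.06002672999094
cur jaw 13.8 turn [-0.894  0.002  0.002] shift [-152.   496.4  184.5] q7 0.926239443265324
```

>>> servo_tool(commands=[[[0.24,0,0,-50,20,5,100],[0.24,0,0,-100,60,20,100],[0.24,0,0,-147,120,45,100],[0.24,0,0,-147,496,185,100],[0.24,0,0,-147,496,185,100],[0.24,0,0,-147,496,185,100],[0.24,0,0,-147,496,185,100],[0.24,0,0,-147,496,185,100],[0.24,0,0,-147,496,185,100],[0.24,0,0,-147,496,185,100]]])

```text
clock: 14.8
eef_pos: [593.1, 125.7, 246.4]
tcp_rot: [-0.001, 1.572, 0.001]
force: [1.1, -0.1, 0.3]
grip_width: 86.7
```

>>> servo_tool(commands=[[[0,0,0,0,0,0,100],[0,0,0,0,0,0,100]]])

```text
clock: 15.0
eef_pos: [593.2, 125.0, 245.9]
tcp_rot: [-0.004, 1.573, 0.002]
force: [0.8, -0.5, -0.2]
grip_width: 87.3
```

Run:
```python
from h import *
st();plan(604,213.5,260,0);plan(604,213.5,162,0)
```

```text
t 15.0 p [593.2 125.  245.9] R [[-0.002, -0.004, 1.0], [-0.001, 1.0, 0.004], [-1.0, -0.001, -0.002]] F [ 0.8 -0.5 -0.2] g 87.27814430896609
cur jaw 0.2 turn [ 0.004 -0.002  0.001] shift [-14.3  88.4  11.1] q7 -0.16054351776447304
cur jaw 0.2 turn [ 0.004 -0.002  0.001] shift [83.7 88.5 11.4] q7 -0.16054351776447304
```

>>> servo_tool(commands=[[[0,0,0,0,45,6,100],[0,0,0,0,88.5,11.3,100],[0,0,0,0,88.5,11.3,100],[0,0,0,0,88.5,11.3,100],[0,0,0,0,88.5,11.3,100]]])

```text
clock: 15.5
eef_pos: [605.3, 209.4, 246.9]
tcp_rot: [0.001, 1.571, -0.003]
force: [0.5, -0.5, 0.8]
grip_width: 86.9
```

Run:
```python
from h import *
st();w=save('wrist','w7')
cv2.imwrite('pics/c7.png',cv2.resize(w,(640,480)) [:,:,::-1])
```

```text
t 15.5 p [605.3 209.4 246.9] R [[-0.0, 0.002, 1.0], [-0.001, 1.0, -0.002], [-1.0, -0.001, -0.0]] F [ 0.5 -0.5  0.8] g 86.94024275744489
```

View pics/w7.png

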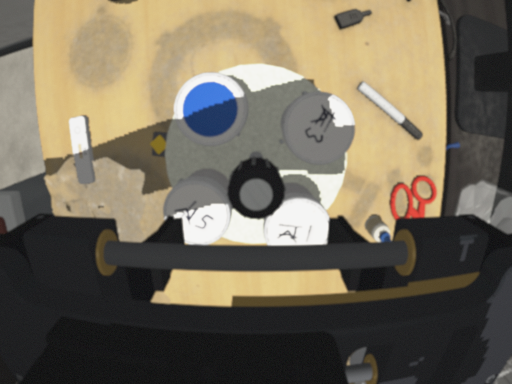

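The knob top is at (256,189), the blue lid centre at (211,108) and the diamond centre at (158,144).

Run:
```python
from h import *
w=world('w7','wrist',[(256,189),(211,107.5),(158,144),(318,128),(256,153)],[190,115,10,115,28]); print(w.round(1))
k=w[0]
for i in (1,2,3):
    v=w[i]-k; print(np.hypot(*v[:2]),np.degrees(np.arctan2(v[1],v[0])))
plan(605,213.5,162,0)
```

```text
[[605.5 221.8 190. ]
 [562.7 282.  115. ]
 [471.8 236.   10. ]
 [665.9 262.3 115. ]
 [605.7 224.2  28. ]]
73.91306301990925 125.42337456257128
134.49854457807197 173.92099755303877
72.73540667818581 33.86328038670056
cur jaw -0.1 turn [-0.002 -0.     0.001] shift [85.2  4.1 -0.4] q7 -0.27536366215693125
```

Run:
```python
from h import *
save('scene','s7'); save('wrist','w8'); st()
def blob(fn,lo,hi,name,z,ax):
    im=cv2.imread(f'pics/{fn}.png'); h=cv2.cvtColor(im,cv2.COLOR_BGR2HSV); m=cv2.inRange(h,lo,hi); n,l,s,c=cv2.connectedComponentsWithStats(m)
    for i in np.argsort(-s[1:,4])[:3]+1:
        x=world(fn,name,[c[i]],z)[0]
        if abs(x[0]-ax[0])<40 and abs(x[1]-ax[1])<40: print(fn,s[i,4],c[i].round(1),x.round(1))
for fn,n in (('d0','side'),('d6','side'),('s0','scene'),('s7','scene'),('w7','wrist'),('w8','wrist')):
    blob(fn,(100,140,60),(130,255,255),n,115,(560,278)); blob(fn,(22,180,90),(32,255,255),n,10,(470,232))
```

```text
t 15.65 p [605.3 210.2 247.4] R [[0.0, 0.002, 1.0], [-0.0, 1.0, -0.002], [-1.0, -0.0, 0.0]] F [-0.4 -0.2  0.6] g 87.45677231137074
d0 67 [199.9 155.5] [560.8 281.7 115. ]
d0 12 [183.2 198. ] [470.9 233.1  10. ]
d6 63 [199.8 155.5] [560.7 282.4 115. ]
d6 9 [183.2 198. ] [470.8 233.2  10. ]
s0 58 [199.9 164. ] [562.3 279.5 115. ]
s0 11 [184.8 200.5] [471.9 232.6  10. ]
s7 29 [197.7 163.2] [558.3 289.5 115. ]
s7 1 [184. 199.] [473.7 243.7  10. ]
s7 1 [183. 201.] [464.7 232.5  10. ]
w7 2166 [209.6 108.7] [561.3 280.9 115. ]
w7 110 [158.5 144.2] [472.5 235.8  10. ]
w8 2168 [209.6 109.1] [561.3 281.  115. ]
w8 117 [158.2 144.4] [472. 236.  10.]
```

The colour blobs agree across cameras: blue lid about (561,281), pointer about (471.5,234.5), which puts the axis near (605,219.5). So move y +9, descend and grip.

>>> servo_tool(commands=[[[0,0,0,0,9,0,100],[0,0,0,30,9,0,100],[0,0,0,60,9,0,100],[0,0,0,85,9,0,100],[0,0,0,85,9,0,100],[0,0,0,85,9,0,40],[0,0,0,85,9,0,40],[0,0,0,85,9,0,40],[0,0,0,85,9,0,40],[0,0,0,85,9,0,40]]], grip_force=20)

```text
clock: 16.65
eef_pos: [605.3, 221.3, 162.8]
tcp_rot: [-0.0, 1.57, 0.001]
force: [0.1, 0.4, 0.7]
grip_width: 54.9
```

>>> servo_tool(commands=[[[0,0,0,0,0,0,40],[0,0,0,0,0,0,40],[0,0,0,0,0,0,40]]])

```text
clock: 16.95
eef_pos: [605.7, 221.2, 162.4]
tcp_rot: [-0.001, 1.569, 0.001]
force: [5.2, 0.7, -1.5]
grip_width: 43.1
```

```bash
python3 -c "
from h import *
s=st();print(s['ft_torque'],s['qpos'])"
```

```text
t 16.95 p [605.7 221.2 162.4] R [[0.001, -0.001, 1.0], [0.0, 1.0, 0.001], [-1.0, 0.0, 0.001]] F [ 5.2  0.7 -1.5] g 43.0741884610495
[ 0.05726267 -0.76041141  0.08885059] [-0.80750814  0.39096895  0.50362576  1.58714763 -0.19730915  1.21304297
 -0.26578012]
```

>>> servo_tool(commands=[[[0,0,0,0,0,0,0],[-0.05,0,0,0,0,0,0],[-0.14,0,0,0,0,0,0],[-0.24,0,0,0,0,0,0],[-0.34,0,0,0,0,0,0],[-0.44,0,0,0,0,0,0],[-0.54,0,0,0,0,0,0],[-0.64,0,0,0,0,0,0],[-0.74,0,0,0,0,0,0],[-0.8,0,0,0,0,0,0]]], grip_force=30)

```text
clock: 17.95
eef_pos: [604.1, 220.6, 162.4]
tcp_rot: [-0.629, 1.48, 0.629]
force: [-4.3, -2.3, 4.4]
grip_width: 43.0
```

>>> servo_tool(commands=[[[-0.04,0,0,0,0,0,0],[-0.04,0,0,0,0,0,0],[-0.04,0,0,0,0,0,0],[-0.04,0,0,0,0,0,0]]])

```text
clock: 18.35
eef_pos: [604.1, 220.5, 162.4]
tcp_rot: [-0.657, 1.472, 0.657]
force: [-5.2, -2.3, 5.1]
grip_width: 43.3
```

Run:
```python
from h import *
s=st();print(s['joint_velocities'])
w=save('wrist','w9');d=save('side','d9')
ax=np.array([605.3,219.5])
for fn,n in (('d9','side'),('w9','wrist')):
  h=cv2.cvtColor(cv2.imread(f'pics/{fn}.png'),cv2.COLOR_BGR2HSV)
  for lo,hi,z in (((100,140,60),(130,255,255),115),((22,180,90),(32,255,255),10)):
    k,l,q,c=cv2.connectedComponentsWithStats(cv2.inRange(h,lo,hi))
    for i in np.argsort(-q[1:,4])[:3]+1:
      x=world(fn,n,[c[i]],z)[0][:2]; v=x-ax
      if np.hypot(*v)<170: print(fn,z,q[i,4],c[i].round(1),x.round(1),np.hypot(*v).round(1),np.degrees(np.arctan2(v[1],v[0])).round(1))
cv2.imwrite('pics/c9.png',np.hstack([cv2.resize(w,(480,360)),cv2.resize(d[120:216,165:250],(320,360),interpolation=cv2.INTER_CUBIC)])[:,:,::-1])
```

```text
t 18.35 p [604.1 220.5 162.4] R [[-0.002, -0.745, 0.667], [-0.001, 0.667, 0.745], [-1.0, 0.001, -0.002]] F [-5.2 -2.3  5.1] g 43.260402645859784
[-0.00239129  0.00254141  0.00127598 -0.00055693 -0.00082218 -0.00043925
 -0.00048093]
w9 115 4322 [191.5 126. ] [529.1 227.4] 76.6 174.1
w9 10 13 [179.4  71.7] [466.7 236.2] 139.6 173.1
w9 10 4 [178.   69.2] [463.7 236.9] 142.7 173.0
w9 10 1 [184.  69.] [468.1 241.6] 138.9 170.9
```

View pics/c9.png

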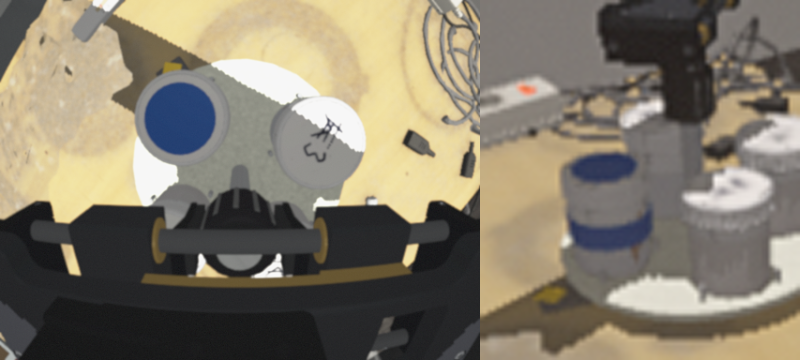

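The blue jar is at 174.1° and the pointer at about 173.4°, with the carousel gripped and still. One last check of the tray before handing in.

Run:
```python
import cv2
d=cv2.imread('pics/d9.png'); cv2.imwrite('pics/c10.png',cv2.resize(d[265:350,240:360],(600,425),interpolation=cv2.INTER_CUBIC))
```

```text
(no output)
```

View pics/c10.png

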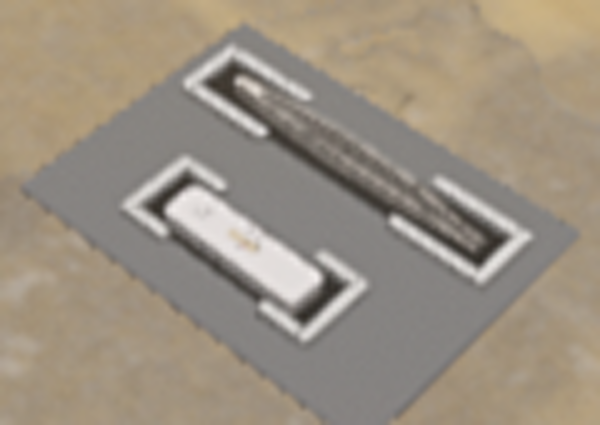

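The card, (165–325, 185–300), and the forceps, (235–485, 75–245), both lie flat and roughly centred in their compartments.

```bash
python3 -c "
from h import *
st();print(job_done())"
```

```text
t 18.45 p [604.1 220.5 162.4] R [[-0.002, -0.745, 0.667], [-0.001, 0.667, 0.745], [-1.0, 0.001, -0.002]] F [-4.8 -2.7  4.3] g 43.6109415828972
the job is handed in; nothing more can be done
None
```

The job is handed in at 18.45 s; no verdict is reported. The smallest card lies in the short compartment and the forceps in the long one, both released. The carousel is turned until the blue-marked jar is at the pointer, and the arm is still holding the knob.

**Tray:** the last side picture shows both parts flat and roughly centred. I read the card as about 3–4 mm off centre along its slot and about 1 mm across. The forceps are about 2–4 mm off along theirs.

**Carousel:** the wrist camera puts the blue jar at 174.1° and the pointer at about 173.4°, so the jar is roughly 1 mm off sideways. The joints were still, and the grip was set to 30 N with the fingers 43 mm apart on the knob.

**Problems and disagreements:**
- **First card grasp:** it closed on nothing because I lifted before the fingers had shut. I went back down and it worked, and the card had not been disturbed.
- **Carousel axis:** my by-eye reading from the side camera was about 6 mm off the wrist camera. Finding the blue and yellow marks by colour settled it, except in the later scene picture, where the gripper seems to have hidden part of them.
- **Final pointer check:** the pointer was partly hidden and in shadow, so the side camera gave no reading and the wrist picture only a sliver. The 173.4° comes from the earlier pictures.
- **Dropper bottles:** I did not measure them again at the end. The arm only passed high above them.

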